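# Line up the receipt stamp over the form

### The job

Take the oblong stamp (the one with the flat-sided handle) out of the stamp rack through the open front of its slot and carry it over the top of the low divider, without the stamp hitting the divider, to the form on the clipboard. Finish holding it still and level about 7 mm above the paper, centred in the empty printed box and square with it (either way round), so that the clerk can check it before it is pressed: keep it in the grip, never let it touch the form, and leave everything else where it stands.

Things in the scene. Friction and masses are not known exactly. Their poses are not given: they have to be found in the camera images.
- stamp: Oblong hand stamp, 0.14 kg (+-40 %). Origin: centre of its underside; z up, x along its long side. Black foot 64 (x) by 28 (y) mm, 22 mm high; steel neck 12 x 12 mm up to 60 mm; collar 40 (x) by 32 (y) mm at 60 to 68 mm height. Hangs upright in any one of the three slots, x along the slot, collar on the plate, underside 20 mm above the table.
- stamp_grip (a point): Middle of the stamp's flat-sided upright wooden handle, 95 mm above the stamp's underside, axes as stamp. The handle is 40 mm (x) by 22 mm (y) and stands from 68 to 123 mm above the underside; grip it from above across its 22 mm.
- rack: Fixed aluminium stamp rack. Origin on the table under the middle hanging place; its -x points out of the slots' open front, roughly towards the robot. Plate 8 mm thick, top 80 mm above the table, 268 mm wide (y), slots 18 mm wide; stamps hang at y = -84, 0, +84 mm, x = 0. Slots run from x = +12 mm to the open front edge at -44 mm. Nothing but the stamps stands above the plate.
- rack_lip (a point): Top of the 5 mm high lip along the plate's front edge, beside the middle slot; axes as rack, 42 mm towards the open front from the hanging places. A stamp must be lifted by more than 5 mm for its collar to pass the lip, and by less than 30 mm or its foot strikes the plate from below. The oblong foot is clear of the plate when the stamp is drawn out more than 76 mm.
- form: Fixed clipboard with a printed form, 220 mm (x) by 160 mm (y), paper surface 7 mm above the table. Origin on the table right under the centre of the empty stamp box; a steel clip 16 mm high over the table crosses the board at x = +100 mm.
- field (a point): Centre of the empty stamp box, on the paper surface. The box is a thin dark outline, 40 mm along its x and 76 mm along its y, z up: the stamp's long side (its x) goes along the y of this point, either way round.
- divider: Fixed low wooden divider between rack and clipboard, standing along its x (near enough world x). Origin: under its centre, on the table. 340 mm long (x), 18 mm thick, top 126 mm above the table, feet 60 mm wide. The rack stands on one side of it, the form on the other; which is where changes.
- seal_a: Round seal hanging in another slot: foot 36 mm across, round handle 24 mm across, same heights as the stamp; origin at the centre of its underside. Leave alone.
- seal_b: Second round seal, same as seal_a. Leave alone.
- brick: Block of banded banknotes, 70 x 150 x 55 mm, loose, beyond the clipboard's clip; origin under its centre. Leave alone.
- wad: Flat wad of banknotes, 66 x 145 x 22 mm, loose, before the clipboard; origin under its centre. Leave alone.
- pen_cup: Cup with pens, 68 mm across, 114 mm high, loose, behind the rack; origin under its centre. Leave alone.
- bottle: Small white pump bottle, 57 mm across, 129 mm high, loose, behind the rack; origin under its centre. Leave alone.
Not all that is in view belongs to the job. What is shaped like the stamp but blue or yellow is not meant.

How it is judged:
By the outcome, as a careful person would: the job done as asked, in the order asked, and still so for the second after the job is handed in, while the arm keeps its last pose, push and grip.
It also fails if it takes over 54 s, if anything falls off the work surface, if the arm or the gripper's body presses on something with over 40 N, if the wrist force passes 120 N, or if a joint passes its speed limit or range.

### The arm

A 6-joint arm with a two-finger parallel gripper is mounted at the origin on the work surface. World frame = base frame: x ahead of the robot, y to its left, z up, the work surface at z = 0. Lengths are in m, angles in rad, forces in N, time in s.
With the tool pointing down it reaches from about 0.35 to 0.975 m from the base axis. Payload 4.9 kg.
Tool frame: the origin (TCP) lies at the very end of the fingers, on their centre line; the grasp point (between the pads) lies 19 mm behind it; z points along the fingers, y is the direction in which the jaws open and shut (so a half turn about z gives the same grasp; the last joint's range is limited). The gripper opens to 85 mm and grips with 20 to 120 N. Pads are 22 mm wide; open, the fingers measure 114 mm over their backs; the gripper's body (76 mm by 85 mm) begins 54 mm behind the grasp point. The pads swing forward as they close: fully open they stand 13 mm farther back than shut.
Start: joints at [1.14, 0.053, 1.613, -0, 1.476, -0.119], TCP at [0.192, 0.595, 0.231] pointing down, gripper open.
Joint ranges: [-3.01, 3.01], [-1.01, 2.22], [0.06, 2.58], [-1.02, 4.17], [0.09, 2.62], [-3.14, 3.14]. Speed limits (rad/s): [2.57, 2.57, 3.14, 3.14, 3.14, 3.14].

### API

Orientations are given as a unit quaternion [w, x, y, z].
In Python, from plant import state, eyes, job_done gives the robot as it stands.
- The arm moves only by the tool apply_moves, never from a script. Its argument "commands" is a list of rows, each an object with "linear": the shift along the tool's x, y, z in m, a list of three; "delta_rot": the turn, a rotation vector about the tool's x, y, z in degrees, a list of three; "fingers": the closure in counts, from 0 (fully open) to 255 (shut). In form: [{"linear": [x, y, z], "delta_rot": [wx, wy, wz], "fingers": fingers}, ...]. A call has exactly 8 rows; each row is the pose to reach, as a shift and turn from the pose commanded when the call began, along the tool's axes at that moment; what a row does not reach only later rows make up. A row lasts 1/10 s, in which the tool goes at most 50 mm and 8.59 degrees, less where a joint would pass 70% of its speed; a pose out of reach is approached as far as the arm can. A call with a gripper value outside its range is refused whole. The fingers move at their own pace and stop on an object; the grip force is fixed at half the most. Time passes only in rows, so rows that repeat a pose let the fingers close, or fill a call up. It gives the time, the measured TCP pose, the force and the opening at its end, in the units of the state.
- state(): the state, without advancing time (a new reading comes with each control period).
- eyes.grab_frame(name): name is "scene" or "top" or "wrist"; returns the picture (420x560x3 uint8, red, green, blue); there is no depth.
- eyes.camera_params(name): a dict with "fx", "fy", "cx", "cy" (pixels), "position" and "rotation" of the camera in the world; the wrist camera has in their place "T_tool_cam" (4x4, takes a point from camera to tool coordinates, whose origin is the TCP and whose axes are the flange's). Camera axes: x right, y down, z forward; pixel columns grow to the right and rows downward; lengths in m; the calibration is good to about 2 mm. A picture is of the moment at which its call begins: read the wrist's pose just before it. camera_params takes no time and is no camera call.
- job_done(): hands the job in, once; it reports no verdict.
The state is a dict: "time": time; "joint_pos": joint angles; "joint_vel": joint speeds; "joint_efforts": joint torques, N m; "tool_pos": TCP position; "tool_rot": TCP orientation; "contact_force": force on the tool from outside, world axes, zero at the start; "ft_torque": the same for the moment, N m; "gripper_width": opening from 0.0 (shut) to 1.0 (fully open).
Only numpy, scipy, OpenCV 4.12 (cv2) and the standard library are available. Lean on these libraries where they do the work, as an engineer would, in place of code of your own. Each camera call takes 0.05 s, during which the arm holds its last target.

## Working session

There is one attempt and no reset: what is moved stays moved. The work goes in short steps, Python scripts to look and compute and a tool call to move; the robot and the scene stay as the last step left them, time stands still between calls to the robot, and variables do not carry over. Pictures are saved under pics/ and viewed, and the job is handed in when it is done.

Besides the shell and the picture viewer there is one more tool, called after "Call:" by a JSON object that holds its "method" and its "body". apply_moves: Moves the arm, as the interface text tells. Its arguments: {"type":"object","properties":{"commands":{"type":"array","items":{"type":"object","properties":{"linear":{"type":"array","items":{"type":"number"}},"delta_rot":{"type":"array","items":{"type":"number"}},"fingers":{"type":"number"}}}}},"required":["commands"]}

```bash
ls; mkdir -p pics
python3 - <<'E'
from plant import state, eyes
import cv2
s=state(); print(s)
for n in ("scene","top","wrist"):
    im=eyes.grab_frame(n); cv2.imwrite(f"pics/{n}0.png",im[:,:,::-1]); print(n,eyes.camera_params(n))
E
```

```text
pics
{'time': 0.0, 'joint_pos': array([ 1.14001366e+00,  5.33811692e-02,  1.61429442e+00, -1.08862152e-05,
        1.47602031e+00, -1.19011011e-01]), 'joint_vel': array([-0.00029727, -0.00040547,  0.00157355, -0.00114084,  0.00057767,
       -0.0011758 ]), 'joint_efforts': array([ 1.64240964e-04, -3.93683481e+01, -3.70174563e+01, -1.29290979e-04,
        7.23894249e-03,  5.08069533e-07]), 'tool_pos': array([0.19146021, 0.59429085, 0.23004771]), 'tool_rot': array([-2.80245402e-04,  1.55254647e-01,  9.87873923e-01, -1.01360693e-03]), 'contact_force': array([ 0.50734474, -0.61353661, -0.36178942]), 'ft_torque': array([ 0.00701372, -0.01152497, -0.01386179]), 'gripper_width': 1.0009527679984769}
scene {'fx': 485.75416428682087, 'fy': 485.75416428682087, 'cx': 272.48945349644663, 'cy': 214.18939509565195, 'position': array([ 1.26088663, -0.3218935 ,  1.10541594]), 'rotation': array([-0.26380315,  0.80368492,  0.50942149, -0.15807653])}
top {'fx': 408.09091327484595, 'fy': 408.09091327484595, 'cx': 273.192049245917, 'cy': 205.4725640201254, 'position': array([ 0.43437644, -0.00738999,  1.08210159]), 'rotation': array([-0.05221774,  0.70899834, -0.69989993,  0.06880943])}
wrist {'fx': 353.0561710700075, 'fy': 353.0561710700075, 'cx': 280.17418913274923, 'cy': 212.0060940857997, 'T_tool_cam': array([[-4.97730391e-04, -9.54220209e-01, -2.99104573e-01,
         7.53798829e-02],
       [ 9.99999670e-01, -6.66846024e-04,  4.63342045e-04,
        -1.27890453e-03],
       [-6.41587038e-04, -2.99104244e-01,  9.54220226e-01,
        -1.41882247e-01],
       [ 0.00000000e+00,  0.00000000e+00,  0.00000000e+00,
         1.00000000e+00]])}
```

View pics/scene0.png

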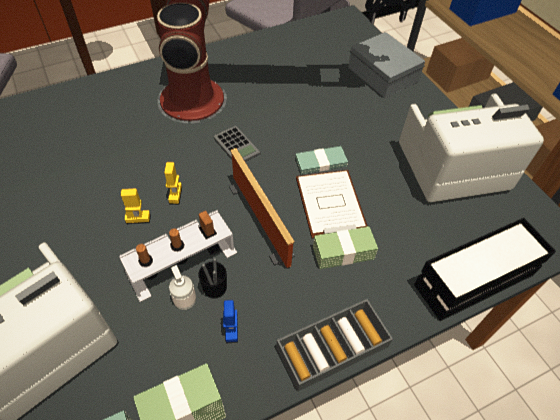

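View pics/top0.png

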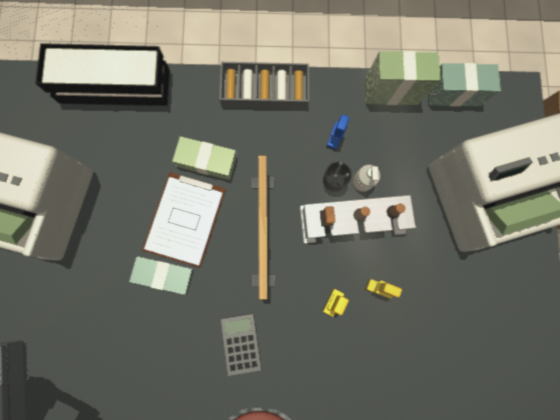

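View pics/wrist0.png

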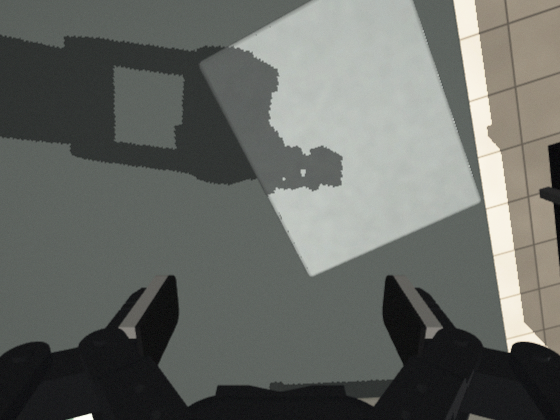

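The top view has +x up and +y left. The stamp is in the rack's slot nearest the divider, with its handle at about (329,216). The form is at about (185,219) and the divider at about x=263. I'll enlarge these areas.

Run:
```python
import cv2
t=cv2.imread("pics/top0.png"); s=cv2.imread("pics/scene0.png")
cv2.imwrite("pics/t_rack.png",cv2.resize(t[185:255,290:425],None,fx=5.9,fy=5.9,interpolation=cv2.INTER_CUBIC))
cv2.imwrite("pics/t_form.png",cv2.resize(t[150:310,120:280],None,fx=3.7,fy=3.7,interpolation=cv2.INTER_CUBIC))
cv2.imwrite("pics/s_rack.png",cv2.resize(s[190:310,100:260],None,fx=5,fy=5,interpolation=cv2.INTER_CUBIC))
cv2.imwrite("pics/s_form.png",cv2.resize(s[140:280,220:390],None,fx=4.2,fy=4.2,interpolation=cv2.INTER_CUBIC))
```

```text
(no output)
```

View pics/t_rack.png

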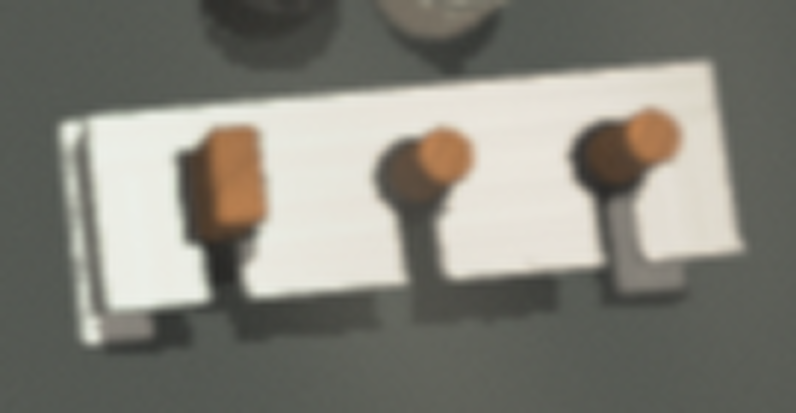

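View pics/t_form.png

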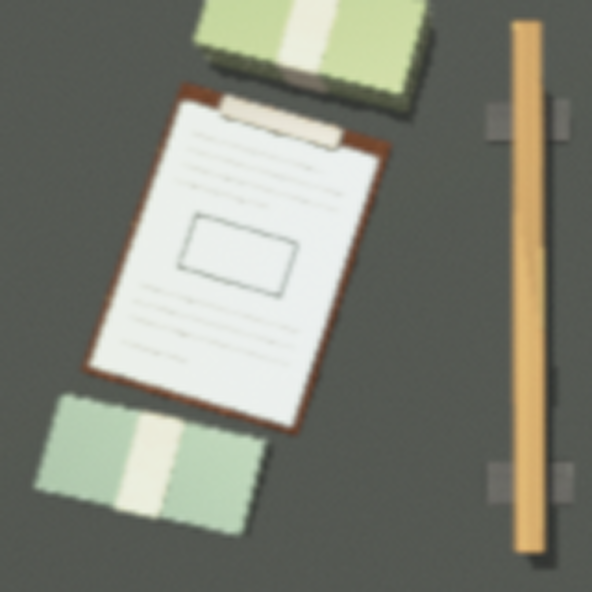

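View pics/s_rack.png

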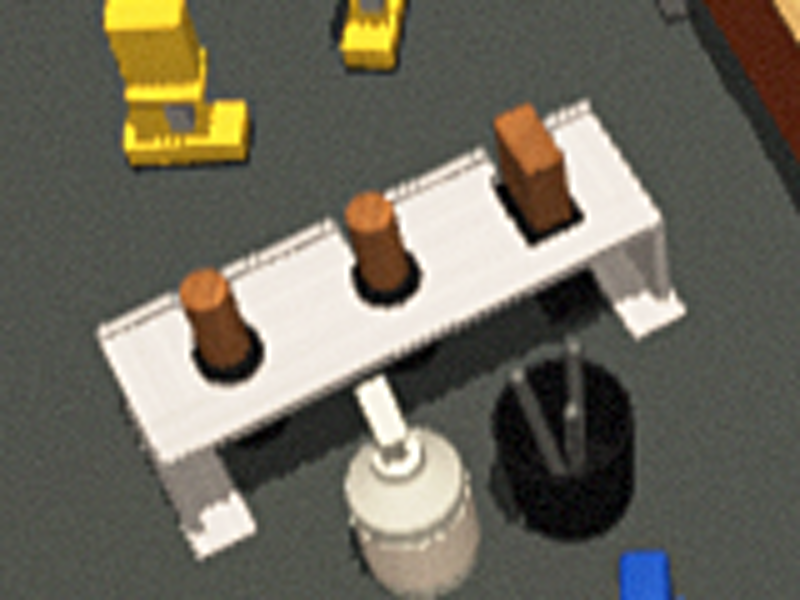

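View pics/s_form.png

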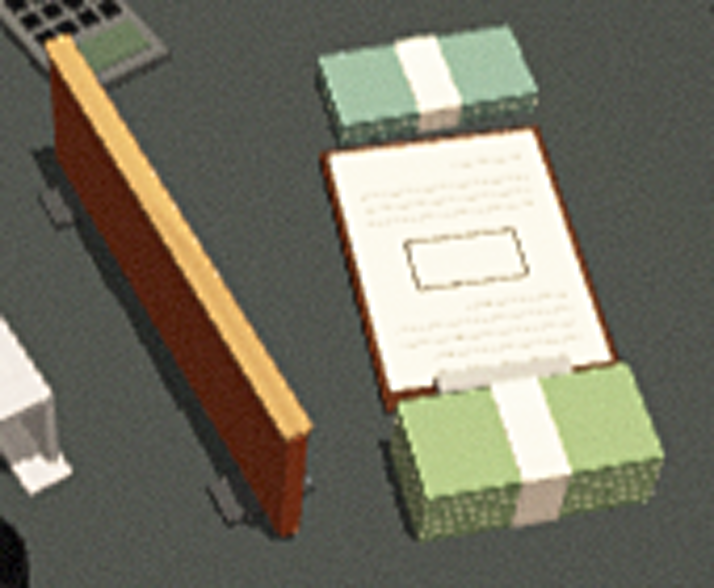

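```bash
cat > h.py <<'E'
import numpy as np
from scipy.spatial.transform import Rotation as R
from plant import eyes,state
def Rq(q): return R.from_quat([q[1],q[2],q[3],q[0]])
def ray(n,uv,z,pose=None):
    p=eyes.camera_params(n)
    if n=="wrist":
        Rt=Rq(pose[1]).as_matrix();T=p["T_tool_cam"];Rm=Rt@T[:3,:3];o=np.array(pose[0])+Rt@T[:3,3]
    else:
        Rm=p["rotation"];Rm=Rq(Rm).as_matrix() if np.ndim(Rm)==1 else Rm;o=np.array(p["position"])
    uv=np.atleast_2d(np.array(uv,float))
    d=np.c_[(uv[:,0]-p["cx"])/p["fx"],(uv[:,1]-p["cy"])/p["fy"],np.ones(len(uv))]@Rm.T
    return o+d*((z-o[2])/d[:,2])[:,None]
def crop(uv,f,x0,y0): return (np.array(uv,float)+.5)/f-.5+[x0,y0]
E
python3 - <<'E'
from h import *
np.set_printoptions(precision=4,suppress=True)
def rep(t,P):
    P=P[:,:2]; print(t,P.mean(0)); print(P.tolist()) if 0 else print([list(np.round(p,4)) for p in P]); 
    for i in range(len(P)):
        d=P[(i+1)%len(P)]-P[i]; print("   len %.4f ang %.1f"%(np.hypot(*d),np.degrees(np.arctan2(d[1],d[0]))))
tr=lambda c:crop(c,5.9,290,185); tf=lambda c:crop(c,3.7,120,150); sr=lambda c:crop(c,5,100,190); sf=lambda c:crop(c,4.2,220,140)
rep("handle top",ray("top",tr([(208,130),(257,127),(266,220),(217,226)]),.143))
rep("handle scene",ray("scene",sr([(495,120),(530,103),(563,152),(530,168)]),.143))
rep("rack top",ray("top",tr([(85,117),(712,62),(743,250),(108,310)]),.08))
rep("rack scene",ray("scene",sr([(98,332),(588,102),(662,215),(165,462)]),.08))
rep("seals top",ray("top",tr([(446,155),(654,136)]),.143))
rep("box top",ray("top",tf([(196,214),(298,242),(282,297),(178,268)]),.007))
rep("box scene",ray("scene",sf([(405,240),(517,228),(528,276),(418,290)]),.007))
rep("div top",ray("top",tf([(512,21),(541,21),(546,552),(515,552)]),.126))
rep("div scene",ray("scene",sf([(48,38),(70,35),(312,428),(288,437)]),.126))
E
```

```text
handle top [ 0.578 -0.161]
[[np.float64(0.5962), np.float64(-0.1497)], [np.float64(0.5977), np.float64(-0.1692)], [np.float64(0.5605), np.float64(-0.1722)], [np.float64(0.5578), np.float64(-0.1528)]]
   len 0.0196 ang -85.6
   len 0.0373 ang -175.3
   len 0.0196 ang 97.8
   len 0.0385 ang 4.7
handle scene [ 0.5785 -0.1606]
[[np.float64(0.5627), np.float64(-0.1724)], [np.float64(0.5603), np.float64(-0.1533)], [np.float64(0.5945), np.float64(-0.1494)], [np.float64(0.5966), np.float64(-0.1672)]]
   len 0.0193 ang 97.3
   len 0.0344 ang 6.5
   len 0.0179 ang -83.3
   len 0.0343 ang -171.2
rack top [ 0.5852 -0.2462]
[[np.float64(0.6118), np.float64(-0.107)], [np.float64(0.6398), np.float64(-0.3759)], [np.float64(0.559), np.float64(-0.3853)], [np.float64(0.5301), np.float64(-0.1165)]]
   len 0.2704 ang -84.1
   len 0.0813 ang -173.4
   len 0.2704 ang 96.1
   len 0.0823 ang 6.6
rack scene [ 0.5822 -0.2442]
[[np.float64(0.5555), np.float64(-0.3825)], [np.float64(0.5265), np.float64(-0.1146)], [np.float64(0.6083), np.float64(-0.107)], [np.float64(0.6385), np.float64(-0.3729)]]
   len 0.2694 a
[... 699 characters left out ...]
, np.float64(0.1618)]]
   len 0.0784 ang 72.8
   len 0.0413 ang -20.0
   len 0.0761 ang -106.0
   len 0.0429 ang 163.2
div top [ 0.5531 -0.0042]
[[np.float64(0.723), np.float64(0.0092)], [np.float64(0.7234), np.float64(-0.0098)], [np.float64(0.3832), np.float64(-0.0177)], [np.float64(0.383), np.float64(0.0015)]]
   len 0.0190 ang -89.0
   len 0.3403 ang -178.7
   len 0.0192 ang 90.5
   len 0.3402 ang 1.3
div scene [ 0.553  -0.0024]
[[np.float64(0.3808), np.float64(-0.0118)], [np.float64(0.3843), np.float64(0.0023)], [np.float64(0.7236), np.float64(0.0075)], [np.float64(0.7233), np.float64(-0.0076)]]
   len 0.0146 ang 75.9
   len 0.3394 ang 0.9
   len 0.0151 ang -91.4
   len 0.3425 ang -179.3
```

```bash
cat >> h.py <<'E'
def delta(pos,yaw,p0=None,q0=None):
    "tool-frame shift & turn to TCP pos, tool z down, tool y axis at yaw deg"
    s=state(); p0=s["tool_pos"] if p0 is None else np.array(p0); q0=s["tool_rot"] if q0 is None else q0
    R0=Rq(q0); a=np.radians(yaw); y=np.array([np.cos(a),np.sin(a),0]); z=np.array([0,0,-1.]); x=np.cross(y,z)
    R1=R.from_matrix(np.c_[x,y,z])
    print("lin",np.round(R0.inv().apply(np.array(pos)-p0),4),"rot",np.round((R0.inv()*R1).as_rotvec(degrees=True),2))
def pose():
    s=state(); M=Rq(s["tool_rot"]).as_matrix()
    print("t %.2f"%s["time"],"pos",np.round(s["tool_pos"],4),"yawY %.2f"%np.degrees(np.arctan2(M[1,1],M[0,1])),"z",np.round(M[:,2],4),"w %.3f"%s["gripper_width"],"F",np.round(s["contact_force"],2),"q",np.round(s["joint_pos"],3))
    return s["tool_pos"],s["tool_rot"]
E
python3 - <<'E'
from h import *
pose(); delta([.578,-.161,.235],96.1)
print(ray("top",[(336,303),(326,313),(384,288),(370,284),(337,177)],.06))
E
```

```text
t 0.15 pos [0.1915 0.5944 0.2303] yawY 72.13 z [-7.0e-04 -1.5e-03 -1.0e+00] w 1.002 F [0.21 0.92 0.88] q [ 1.14   0.053  1.614  0.     1.476 -0.119]
lin [-0.5996 -0.6004 -0.0038] rot [ -0.09  -0.03 -23.97]
[[ 0.37123719 -0.18707345  0.06      ]
 [ 0.34723414 -0.1622161   0.06      ]
 [ 0.40849519 -0.30679393  0.06      ]
 [ 0.41785264 -0.27225846  0.06      ]
 [ 0.68859202 -0.19459069  0.06      ]]
```

Call:
{"method": "apply_moves", "body": {"commands": [{"linear":[-0.035,-0.035,-0.004],"delta_rot":[0,0,-2],"fingers":0},{"linear":[-0.07,-0.07,-0.004],"delta_rot":[0,0,-4],"fingers":0},{"linear":[-0.105,-0.105,-0.004],"delta_rot":[0,0,-6],"fingers":0},{"linear":[-0.14,-0.14,-0.004],"delta_rot":[0,0,-8],"fingers":0},{"linear":[-0.175,-0.175,-0.004],"delta_rot":[0,0,-10],"fingers":0},{"linear":[-0.21,-0.21,-0.004],"delta_rot":[0,0,-12],"fingers":0},{"linear":[-0.245,-0.245,-0.004],"delta_rot":[0,0,-14],"fingers":0},{"linear":[-0.28,-0.28,-0.004],"delta_rot":[0,0,-15],"fingers":0}]}}

```text
time: 0.95
tool_pos: [0.3726, 0.2406, 0.2351]
tool_rot: [0.0, 0.024, 1.0, 0.0]
contact_force: [0.4, 0.4, 0.3]
gripper_width: 0.999
```

Run:
```python
from h import *
pose(); delta([.578,-.161,.235],96.1)
```

```text
t 0.95 pos [0.3726 0.2406 0.2351] yawY 87.22 z [ 4.e-04  1.e-04 -1.e+00] w 0.999 F [0.43 0.4  0.32] q [ 0.405 -0.409  2.011 -0.     1.539 -1.117]
lin [-2.247e-01 -3.912e-01  2.000e-04] rot [ 0.01  0.02 -8.88]
```

Call:
{"method": "apply_moves", "body": {"commands": [{"linear":[-0.022,-0.038,0],"delta_rot":[0,0,-1],"fingers":0},{"linear":[-0.044,-0.077,0],"delta_rot":[0,0,-2],"fingers":0},{"linear":[-0.067,-0.116,0],"delta_rot":[0,0,-3],"fingers":0},{"linear":[-0.09,-0.156,0],"delta_rot":[0,0,-4],"fingers":0},{"linear":[-0.113,-0.196,0],"delta_rot":[0,0,-5],"fingers":0},{"linear":[-0.136,-0.236,0],"delta_rot":[0,0,-6],"fingers":0},{"linear":[-0.159,-0.276,0],"delta_rot":[0,0,-7],"fingers":0},{"linear":[-0.182,-0.316,0],"delta_rot":[0,0,-8],"fingers":0}]}}

```text
time: 1.75
tool_pos: [0.5387, -0.0842, 0.235]
tool_rot: [-0.0, -0.045, 0.999, 0.0]
contact_force: [1.3, 0.8, -0.2]
gripper_width: 1.003
```

Run:
```python
from h import *
pose(); delta([.578,-.161,.235],96.1)
```

```text
t 1.75 pos [ 0.5387 -0.0842  0.235 ] yawY 95.15 z [-2.e-04  2.e-04 -1.e+00] w 1.003 F [ 1.28  0.82 -0.24] q [-0.292 -0.141  1.794  0.     1.488 -1.952]
lin [-0.0323 -0.08   -0.    ] rot [ 0.01 -0.01 -0.95]
```

Call:
{"method": "apply_moves", "body": {"commands": [{"linear":[-0.01,-0.025,0],"delta_rot":[0,0,-0.9],"fingers":0},{"linear":[-0.02,-0.05,0],"delta_rot":[0,0,-0.9],"fingers":0},{"linear":[-0.028,-0.07,0],"delta_rot":[0,0,-0.9],"fingers":0},{"linear":[-0.0323,-0.08,0],"delta_rot":[0,0,-0.9],"fingers":0},{"linear":[-0.0323,-0.08,0],"delta_rot":[0,0,-0.9],"fingers":0},{"linear":[-0.0323,-0.08,0],"delta_rot":[0,0,-0.9],"fingers":0},{"linear":[-0.0323,-0.08,0],"delta_rot":[0,0,-0.9],"fingers":0},{"linear":[-0.0323,-0.08,0],"delta_rot":[0,0,-0.9],"fingers":0}]}}

```text
time: 2.55
tool_pos: [0.5774, -0.1581, 0.2355]
tool_rot: [0.0, -0.053, 0.999, 0.0]
contact_force: [-0.4, 0.3, 0.5]
gripper_width: 0.998
```

Run:
```python
from h import *
import cv2
p=pose(); im=eyes.grab_frame("wrist"); cv2.imwrite("pics/w1.png",im[:,:,::-1])
print(p)
```

```text
t 2.55 pos [ 0.5774 -0.1581  0.2355] yawY 96.10 z [ 2.e-04  1.e-04 -1.e+00] w 0.998 F [-0.36  0.29  0.46] q [-0.392 -0.012  1.671  0.     1.482 -2.069]
(array([ 0.57740635, -0.15811281,  0.23548288]), array([ 8.07536503e-05, -5.31648755e-02,  9.98585744e-01,  4.70539827e-05]))
```

View pics/w1.png

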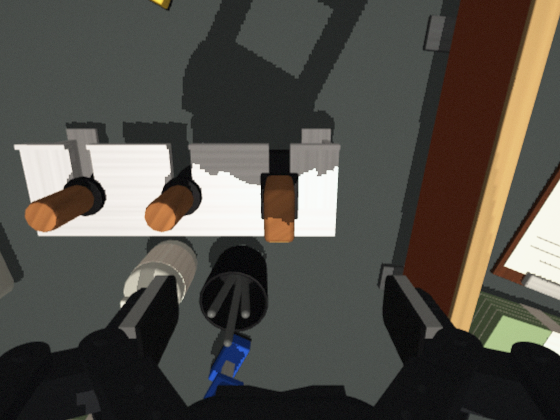

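The wrist view shows the handle top at about (280,225), close to the jaws' centre column. I'll enlarge it.

Run:
```python
import cv2
t=cv2.imread("pics/w1.png")
cv2.imwrite("pics/w1c.png",cv2.resize(t[130:250,200:350],None,fx=5,fy=5,interpolation=cv2.INTER_CUBIC))
```

```text
(no output)
```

View pics/w1c.png

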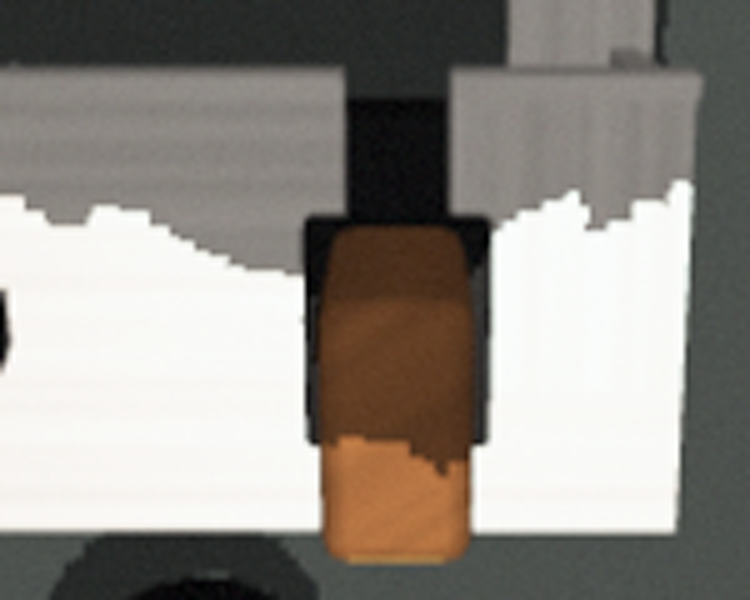

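Run:
```python
from h import *
P=(np.array([.57740635,-.15811281,.23548288]),[8.07e-05,-5.3165e-02,9.98586e-01,4.7e-05])
c=lambda a:crop(a,5,200,130)
for t,a,z in(("handle",[(320,302),(473,302),(470,557),(324,557)],.143),("collar",[(305,217),(489,217),(487,443),(308,443)],.088),("slot front",[(346,68),(450,68)],.085)):
    W=ray("wrist",c(a),z,P)[:,:2]; print(t,W.mean(0)); 
    for i in range(len(W)):
        d=W[(i+1)%len(W)]-W[i]; print("   ",W[i],"len %.4f ang %.1f"%(np.hypot(*d),np.degrees(np.arctan2(d[1],d[0]))))
```

```text
handle [ 0.57818684 -0.16038463]
    [ 0.56067606 -0.17276019] len 0.0209 ang 96.1
    [ 0.55847128 -0.15199664] len 0.0374 ang 6.1
    [ 0.59569973 -0.14802295] len 0.0209 ang -83.9
    [ 0.59790028 -0.16875874] len 0.0374 ang -173.9
collar [ 0.57830852 -0.1604482 ]
    [ 0.56026122 -0.1777516 ] len 0.0306 ang 96.1
    [ 0.55703468 -0.14737115] len 0.0395 ang 6.4
    [ 0.59633706 -0.14296043] len 0.0309 ang -83.9
    [ 0.59960113 -0.17370963] len 0.0395 ang -174.1
slot front [ 0.53466511 -0.16493029]
    [ 0.53556369 -0.1733885 ] len 0.0170 ang 96.1
    [ 0.53376653 -0.15647208] len 0.0170 ang -83.9
```

Run:
```python
from h import *
pose(); delta([.5784,-.1606,.097],96.1)
```

```text
t 2.60 pos [ 0.5775 -0.1582  0.2355] yawY 96.09 z [ 2.e-04  0.e+00 -1.e+00] w 0.997 F [ 0.51 -0.48 -0.4 ] q [-0.392 -0.012  1.671  0.     1.482 -2.069]
lin [-0.0006 -0.0025  0.1385] rot [ 0.    0.01 -0.01]
```

Call:
{"method": "apply_moves", "body": {"commands": [{"linear":[-0.0006,-0.0025,0.01],"delta_rot":[0,0,0],"fingers":0},{"linear":[-0.0006,-0.0025,0.03],"delta_rot":[0,0,0],"fingers":0},{"linear":[-0.0006,-0.0025,0.055],"delta_rot":[0,0,0],"fingers":0},{"linear":[-0.0006,-0.0025,0.08],"delta_rot":[0,0,0],"fingers":0},{"linear":[-0.0006,-0.0025,0.105],"delta_rot":[0,0,0],"fingers":0},{"linear":[-0.0006,-0.0025,0.125],"delta_rot":[0,0,0],"fingers":0},{"linear":[-0.0006,-0.0025,0.135],"delta_rot":[0,0,0],"fingers":0},{"linear":[-0.0006,-0.0025,0.138],"delta_rot":[0,0,0],"fingers":0}]}}

```text
time: 3.4
tool_pos: [0.5774, -0.161, 0.0954]
tool_rot: [-0.001, -0.053, 0.999, 0.001]
contact_force: [-0.3, -0.1, -0.4]
gripper_width: 0.998
```

Run:
```python
from h import *
import cv2
pose(); im=eyes.grab_frame("wrist"); cv2.imwrite("pics/w2.png",im[:,:,::-1]); pose(); delta([.5784,-.1606,.097],96.1)
```

```text
t 3.40 pos [ 0.5774 -0.161   0.0954] yawY 96.04 z [-0.0028  0.0012 -1.    ] w 0.998 F [-0.28 -0.13 -0.43] q [-0.396  0.115  1.783  0.     1.247 -2.072]
t 3.45 pos [ 0.578  -0.1612  0.0962] yawY 96.04 z [-1.5e-03  6.0e-04 -1.0e+00] w 0.999 F [-0.26  0.96 -0.87] q [-0.396  0.115  1.782  0.     1.247 -2.072]
lin [-0.0005  0.0006 -0.0008] rot [ 0.05 -0.08 -0.06]
```

View pics/w2.png

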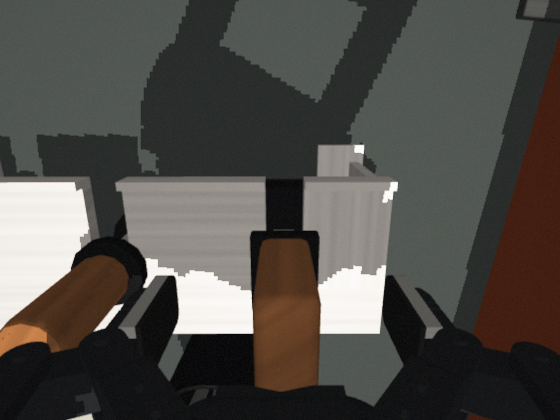

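Call:
{"method": "apply_moves", "body": {"commands": [{"linear":[0,0.0004,0],"delta_rot":[0,0,0],"fingers":0},{"linear":[0,0.0004,0],"delta_rot":[0,0,0],"fingers":0},{"linear":[0,0.0004,0],"delta_rot":[0,0,0],"fingers":255},{"linear":[0,0.0004,0],"delta_rot":[0,0,0],"fingers":255},{"linear":[0,0.0004,0],"delta_rot":[0,0,0],"fingers":255},{"linear":[0,0.0004,0],"delta_rot":[0,0,0],"fingers":255},{"linear":[0,0.0004,0],"delta_rot":[0,0,0],"fingers":255},{"linear":[0,0.0004,0],"delta_rot":[0,0,0],"fingers":255}]}}

```text
time: 4.25
tool_pos: [0.5786, -0.161, 0.0975]
tool_rot: [0.0, -0.053, 0.999, 0.0]
contact_force: [-0.5, 0.9, 0.9]
gripper_width: 0.254
```

Run:
```python
from h import *
pose()
```

```text
t 4.25 pos [ 0.5786 -0.161   0.0975] yawY 96.04 z [ 2.e-04  0.e+00 -1.e+00] w 0.254 F [-0.51  0.87  0.92] q [-0.395  0.113  1.781  0.     1.247 -2.072]
```

Call:
{"method": "apply_moves", "body": {"commands": [{"linear":[0,0,0],"delta_rot":[0,0,0],"fingers":255},{"linear":[0,0,0],"delta_rot":[0,0,0],"fingers":255},{"linear":[0,0,-0.003],"delta_rot":[0,0,0],"fingers":255},{"linear":[0,0,-0.007],"delta_rot":[0,0,0],"fingers":255},{"linear":[0,0,-0.012],"delta_rot":[0,0,0],"fingers":255},{"linear":[0,0,-0.015],"delta_rot":[0,0,0],"fingers":255},{"linear":[0,0,-0.016],"delta_rot":[0,0,0],"fingers":255},{"linear":[0,0,-0.016],"delta_rot":[0,0,0],"fingers":255}]}}

```text
time: 5.05
tool_pos: [0.5786, -0.1612, 0.1136]
tool_rot: [0.0, -0.053, 0.999, -0.0]
contact_force: [0.8, 0.2, -2.3]
gripper_width: 0.247
```

Run:
```python
from h import *
import cv2
pose(); im=eyes.grab_frame("wrist"); im2=eyes.grab_frame("scene"); cv2.imwrite("pics/w3.png",im[:,:,::-1])
cv2.imwrite("pics/s3.png",cv2.resize(im2[150:310,100:310,::-1],None,fx=3.6,fy=3.6,interpolation=cv2.INTER_CUBIC)); pose()
```

```text
t 5.05 pos [ 0.5786 -0.1612  0.1136] yawY 96.03 z [ 5.e-04 -2.e-04 -1.e+00] w 0.247 F [ 0.84  0.18 -2.28] q [-0.395  0.095  1.772 -0.     1.274 -2.072]
t 5.15 pos [ 0.5783 -0.161   0.1131] yawY 96.03 z [-3.e-04  1.e-04 -1.e+00] w 0.251 F [ 0.72 -0.06 -2.83] q [-0.395  0.095  1.772 -0.     1.274 -2.072]
```

View pics/w3.png

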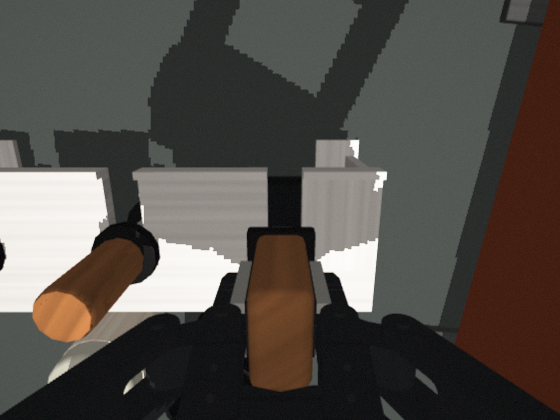

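View pics/s3.png

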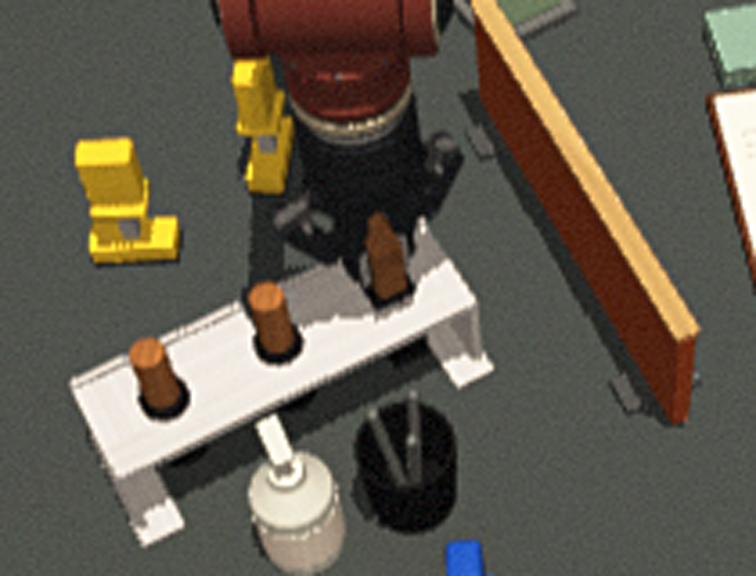

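Call:
{"method": "apply_moves", "body": {"commands": [{"linear":[0.005,0,0],"delta_rot":[0,0,0],"fingers":255},{"linear":[0.015,0,0],"delta_rot":[0,0,0],"fingers":255},{"linear":[0.03,0,0],"delta_rot":[0,0,0],"fingers":255},{"linear":[0.048,0,0],"delta_rot":[0,0,0],"fingers":255},{"linear":[0.066,0,0],"delta_rot":[0,0,0],"fingers":255},{"linear":[0.084,0,0],"delta_rot":[0,0,0],"fingers":255},{"linear":[0.096,0,0],"delta_rot":[0,0,0],"fingers":255},{"linear":[0.1,0,0],"delta_rot":[0,0,0],"fingers":255}]}}

```text
time: 5.95
tool_pos: [0.4776, -0.1716, 0.113]
tool_rot: [-0.0, -0.052, 0.999, 0.0]
contact_force: [-0.7, 0.5, -1.6]
gripper_width: 0.249
```

Run:
```python
from h import *
import cv2
pose(); im=eyes.grab_frame("wrist"); im2=eyes.grab_frame("scene"); cv2.imwrite("pics/w4.png",im[:,:,::-1])
cv2.imwrite("pics/s4.png",cv2.resize(im2[120:280,100:310,::-1],None,fx=3.6,fy=3.6,interpolation=cv2.INTER_CUBIC)); pose(); delta([0.479,-.172,.26],96.1)
```

```text
t 5.95 pos [ 0.4776 -0.1716  0.113 ] yawY 95.99 z [-4.e-04  2.e-04 -1.e+00] w 0.249 F [-0.7   0.46 -1.63] q [-0.492 -0.126  1.991 -0.     1.277 -2.167]
t 6.05 pos [ 0.4787 -0.1717  0.1134] yawY 96.00 z [ 5.e-04 -1.e-04 -1.e+00] w 0.249 F [-0.16  0.42 -2.51] q [-0.491 -0.125  1.989  0.     1.277 -2.166]
lin [-0.0004 -0.0004 -0.1466] rot [-0.01  0.03 -0.1 ]
```

View pics/w4.png

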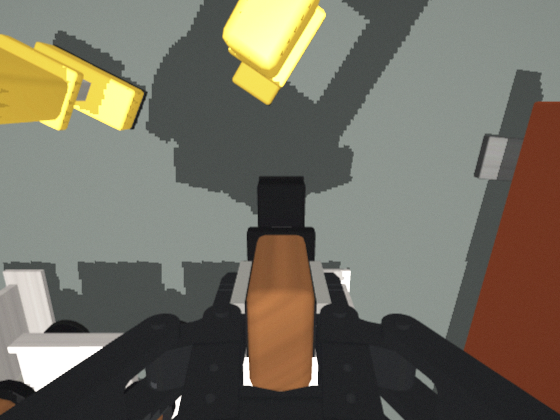

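View pics/s4.png

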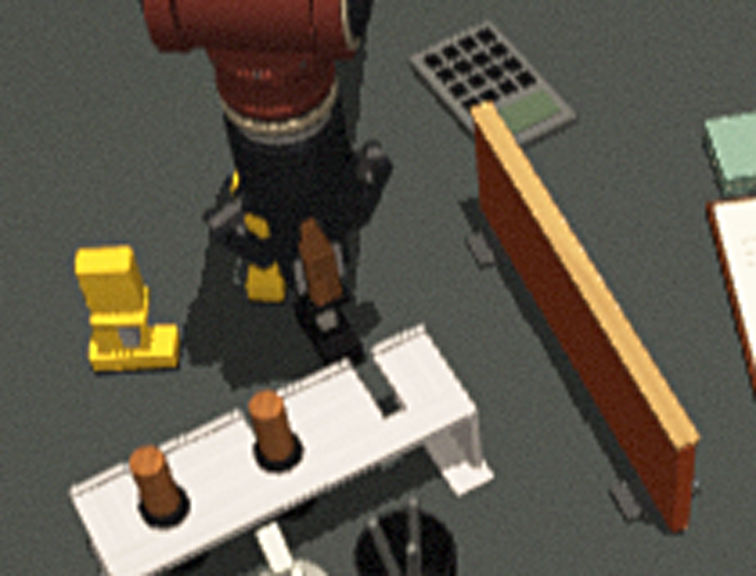

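Call:
{"method": "apply_moves", "body": {"commands": [{"linear":[0,0,-0.006],"delta_rot":[0,0,0],"fingers":255},{"linear":[0,0,-0.02],"delta_rot":[0,0,0],"fingers":255},{"linear":[0,0,-0.042],"delta_rot":[0,0,0],"fingers":255},{"linear":[0,0,-0.066],"delta_rot":[0,0,0],"fingers":255},{"linear":[0,0,-0.09],"delta_rot":[0,0,0],"fingers":255},{"linear":[0,0,-0.114],"delta_rot":[0,0,0],"fingers":255},{"linear":[0,0,-0.136],"delta_rot":[0,0,0],"fingers":255},{"linear":[0,0,-0.147],"delta_rot":[0,0,0],"fingers":255}]}}

```text
time: 6.85
tool_pos: [0.4805, -0.172, 0.2645]
tool_rot: [0.002, -0.053, 0.999, -0.001]
contact_force: [-0.5, -0.6, -1.4]
gripper_width: 0.249
```

Run:
```python
from h import *
pose(); delta([.5816,.2043,.26],165)
```

```text
t 6.85 pos [ 0.4805 -0.172   0.2645] yawY 96.06 z [ 0.0049 -0.0025 -1.    ] w 0.249 F [-0.51 -0.61 -1.44] q [-0.49  -0.248  1.838  0.     1.546 -2.166]
lin [-0.1403  0.3636  0.004 ] rot [ -0.31   0.13 -68.94]
```

Call:
{"method": "apply_moves", "body": {"commands": [{"linear":[-0.002,0.005,0],"delta_rot":[0,0,-1],"fingers":255},{"linear":[-0.007,0.018,0],"delta_rot":[0,0,-4],"fingers":255},{"linear":[-0.015,0.039,0],"delta_rot":[0,0,-8],"fingers":255},{"linear":[-0.024,0.063,0],"delta_rot":[0,0,-12],"fingers":255},{"linear":[-0.034,0.089,0],"delta_rot":[0,0,-17],"fingers":255},{"linear":[-0.045,0.117,0],"delta_rot":[0,0,-22],"fingers":255},{"linear":[-0.056,0.145,0],"delta_rot":[0,0,-27],"fingers":255},{"linear":[-0.066,0.171,0],"delta_rot":[0,0,-32],"fingers":255}]}}

```text
time: 7.65
tool_pos: [0.5259, 0.008, 0.2582]
tool_rot: [-0.001, -0.329, 0.944, 0.001]
contact_force: [-0.7, 0.8, -1.6]
gripper_width: 0.248
```

Run:
```python
from h import *
pose(); delta([.5816,.2043,.26],165)
```

```text
t 7.65 pos [0.5259 0.008  0.2582] yawY 128.42 z [-3.3e-03  9.0e-04 -1.0e+00] w 0.248 F [-0.74  0.75 -1.65] q [-1.270e-01 -1.990e-01  1.807e+00  1.000e-03  1.537e+00 -2.368e+00]
lin [-0.1656  0.1192 -0.0018] rot [  0.19  -0.06 -36.57]
```

Call:
{"method": "apply_moves", "body": {"commands": [{"linear":[-0.022,0.016,0],"delta_rot":[0,0,-5],"fingers":255},{"linear":[-0.045,0.032,0],"delta_rot":[0,0,-10],"fingers":255},{"linear":[-0.07,0.05,0],"delta_rot":[0,0,-15],"fingers":255},{"linear":[-0.094,0.067,0],"delta_rot":[0,0,-20.5],"fingers":255},{"linear":[-0.118,0.084,0],"delta_rot":[0,0,-26],"fingers":255},{"linear":[-0.14,0.1,0],"delta_rot":[0,0,-31],"fingers":255},{"linear":[-0.157,0.112,0],"delta_rot":[0,0,-34.5],"fingers":255},{"linear":[-0.165,0.119,0],"delta_rot":[0,0,-36.5],"fingers":255}]}}

```text
time: 8.45
tool_pos: [0.5822, 0.2033, 0.2579]
tool_rot: [-0.002, -0.608, 0.794, 0.001]
contact_force: [-0.1, -1.1, -1.6]
gripper_width: 0.245
```

Run:
```python
from h import *
import cv2
pose(); p=eyes.grab_frame("wrist"); cv2.imwrite("pics/w5.png",p[:,:,::-1]);pose(); delta([.5816,.2043,.11],165)
```

```text
t 8.45 pos [0.5822 0.2033 0.2579] yawY 164.86 z [-3.8e-03 -2.0e-04 -1.0e+00] w 0.245 F [-0.14 -1.12 -1.61] q [ 2.150e-01  2.100e-02  1.601e+00  1.000e-03  1.523e+00 -2.662e+00]
t 8.50 pos [0.5823 0.2038 0.2582] yawY 164.90 z [-3.4e-03  7.0e-04 -1.0e+00] w 0.249 F [-1.44  0.02 -2.45] q [ 2.160e-01  2.100e-02  1.600e+00  1.000e-03  1.523e+00 -2.663e+00]
lin [-0.0003  0.0003  0.1482] rot [ 0.2  -0.01 -0.1 ]
```

View pics/w5.png

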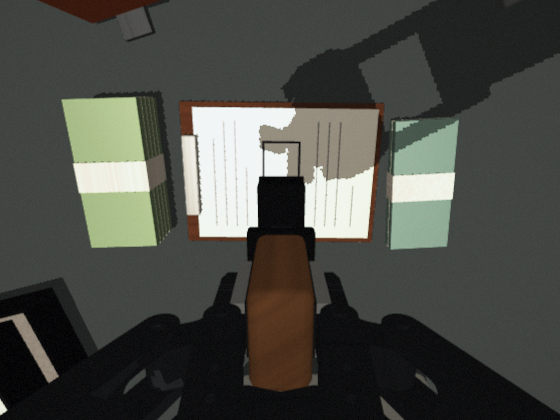

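Run:
```python
import cv2
t=cv2.imread("pics/w5.png")
cv2.imwrite("pics/w5c.png",cv2.resize(t[95:250,175:390],None,fx=3.7,fy=3.7,interpolation=cv2.INTER_CUBIC))
cv2.imwrite("pics/w5d.png",cv2.resize(t[130:260,230:330],None,fx=4.6,fy=4.6,interpolation=cv2.INTER_CUBIC))
```

```text
(no output)
```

View pics/w5c.png

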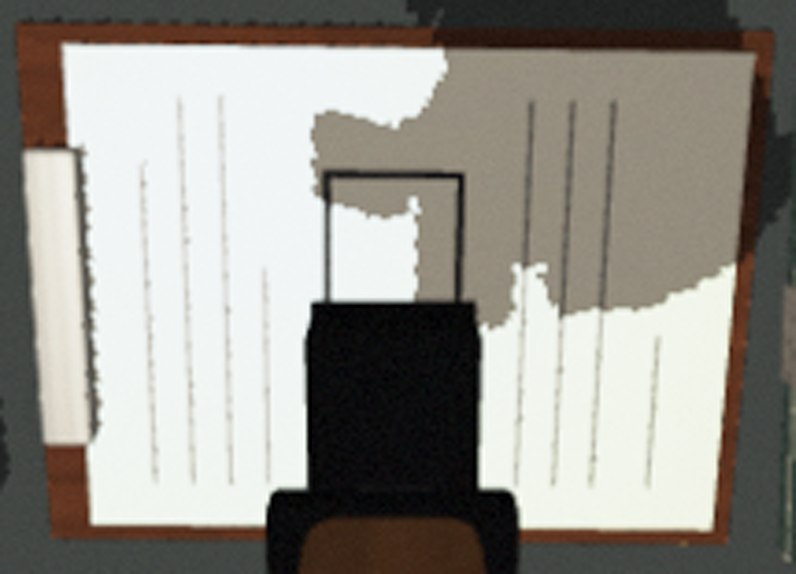

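View pics/w5d.png

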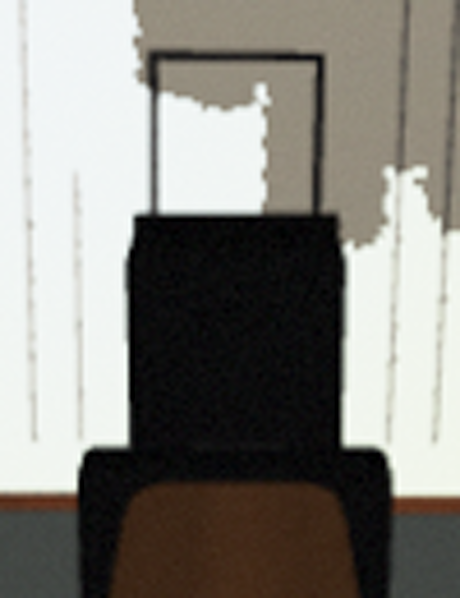

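Run:
```python
from h import *
s=state();P=(s["tool_pos"],s["tool_rot"])
c=lambda a:crop(a,3.7,175,95)
def rep(t,a,z,cl=True):
    W=ray("wrist",c(a),z,P)[:,:2]; print(t,W.mean(0).round(4))
    for i in range(len(W)):
        d=W[(i+1)%len(W)]-W[i]; print("   ",W[i].round(4),"len %.4f ang %.2f"%(np.hypot(*d),np.degrees(np.arctan2(d[1],d[0]))))
    return W
rep("paper",[(62,44),(756,52),(713,530),(90,525)],.007)
rep("board",[(17,26),(773,31),(727,542),(52,537)],.005)
W=rep("boxfront",[(328,175),(463,176)],.007)
m=W.mean(0); 
for a in(74.5,75,75.3): print(a,"centre",m+.038*np.array([np.cos(np.radians(a)),np.sin(np.radians(a))]))
rep("boxL",[(328,175),(329,302)],.007);rep("boxR",[(463,176),(460,302)],.007)
W=rep("foot",[(312,303),(475,303)],P[0][2]-.0775); 
print("stamp est",W.mean(0)+.032*np.array([np.cos(np.radians(75)),np.sin(np.radians(75))]),P[0])
# top view fits
tf=lambda q:crop(q,3.7,120,150)
W=ray("top",tf([(86,370),(181,86),(390,148),(297,433)]),.006)[:,:2]
print("board top",W.mean(0))
for i in range(4):
    d=W[(i+1)%4]-W[i]; print("  %.4f %.2f"%(np.hypot(*d),np.degrees(np.arctan2(d[1],d[0]))))
```

```text
paper [0.5789 0.2077]
    [0.6551 0.1092] len 0.2003 ang 164.23
    [0.4623 0.1636] len 0.1482 ang 74.29
    [0.5024 0.3062] len 0.2009 ang -15.68
    [0.6959 0.2519] len 0.1485 ang -105.95
board [0.5827 0.2065]
    [0.6664 0.101 ] len 0.2183 ang 164.51
    [0.456  0.1593] len 0.1590 ang 74.48
    [0.4985 0.3125] len 0.2195 ang -15.65
    [0.7098 0.2533] len 0.1584 ang -105.91
boxfront [0.572  0.1704]
    [0.5913 0.165 ] len 0.0401 ang 164.43
    [0.5527 0.1758] len 0.0401 ang -15.57
74.5 centre [0.58216278 0.20700171]
75 centre [0.58184284 0.20708893]
75.3 centre [0.58165052 0.20713992]
boxL [0.5964 0.1835]
    [0.5913 0.165 ] len 0.0383 ang 74.51
    [0.6015 0.2019] len 0.0383 ang -105.49
boxR [0.5578 0.1941]
    [0.5527 0.1758] len 0.0380 ang 74.44
    [0.5629 0.2124] len 0.0380 ang -105.56
foot [0.5741 0.1726]
    [0.5875 0.1689] len 0.0278 ang 164.84
    [0.5607 0.1762] len 0.0278 ang -15.16
stamp est [0.5823787  0.20347993] [0.58230229 0.20383766 0.25815306]
board top [0.58082452 0.20336725]
  0.2142 -14.98
  0.1595 -105.91
  0.2137 164.02
  0.1557 74.27
```

Run:
```python
from h import *
pose(); delta([.582,.2058,.13],164.4)
```

```text
t 8.50 pos [0.5823 0.2038 0.2582] yawY 164.90 z [-3.4e-03  7.0e-04 -1.0e+00] w 0.249 F [-1.44  0.02 -2.45] q [ 2.160e-01  2.100e-02  1.600e+00  1.000e-03  1.523e+00 -2.663e+00]
lin [-0.0018  0.0004  0.1282] rot [ 0.2  -0.01  0.5 ]
```

Call:
{"method": "apply_moves", "body": {"commands": [{"linear":[0,0,0.005],"delta_rot":[0,0,0.5],"fingers":255},{"linear":[-0.001,0,0.02],"delta_rot":[0,0,0.5],"fingers":255},{"linear":[-0.002,0,0.042],"delta_rot":[0,0,0.5],"fingers":255},{"linear":[-0.002,0,0.066],"delta_rot":[0,0,0.5],"fingers":255},{"linear":[-0.002,0,0.09],"delta_rot":[0,0,0.5],"fingers":255},{"linear":[-0.002,0,0.112],"delta_rot":[0,0,0.5],"fingers":255},{"linear":[-0.002,0,0.125],"delta_rot":[0,0,0.5],"fingers":255},{"linear":[-0.002,0,0.128],"delta_rot":[0,0,0.5],"fingers":255}]}}

```text
time: 9.3
tool_pos: [0.582, 0.2016, 0.1291]
tool_rot: [-0.002, -0.602, 0.799, 0.001]
contact_force: [-0.5, -0.8, -1.2]
gripper_width: 0.253
```

Call:
{"method": "apply_moves", "body": {"commands": [{"linear":[0,0,0],"delta_rot":[0,0,0],"fingers":255},{"linear":[0,0,0],"delta_rot":[0,0,0],"fingers":255},{"linear":[0,0,0],"delta_rot":[0,0,0],"fingers":255},{"linear":[0,0,0],"delta_rot":[0,0,0],"fingers":255},{"linear":[0,0,0],"delta_rot":[0,0,0],"fingers":255},{"linear":[0,0,0],"delta_rot":[0,0,0],"fingers":255},{"linear":[0,0,0],"delta_rot":[0,0,0],"fingers":255},{"linear":[0,0,0],"delta_rot":[0,0,0],"fingers":255}]}}

```text
time: 10.1
tool_pos: [0.5838, 0.2028, 0.1323]
tool_rot: [-0.0, -0.602, 0.798, 0.0]
contact_force: [-0.3, 0.2, -1.2]
gripper_width: 0.25
```

Run:
```python
from h import *
import cv2
p=pose(); print(p); t=eyes.grab_frame("wrist")[:,:,::-1]; cv2.imwrite("pics/w6.png",t)
u=eyes.grab_frame("scene")[:,:,::-1];cv2.imwrite("pics/s6.png",u)
cv2.imwrite("pics/w6c.png",cv2.resize(t[130:270,200:360],None,fx=4.2,fy=4.2,interpolation=cv2.INTER_CUBIC)); pose()
```

```text
t 10.10 pos [0.5838 0.2028 0.1323] yawY 164.04 z [-0. -0. -1.] w 0.250 F [-0.28  0.18 -1.25] q [ 0.214  0.115  1.717  0.     1.31  -2.649]
(array([0.58381735, 0.20277362, 0.13229256]), array([-1.17943469e-05, -6.02088764e-01,  7.98429158e-01,  7.98215601e-06]))
t 10.20 pos [0.5838 0.2027 0.1322] yawY 164.04 z [-1.e-04 -0.e+00 -1.e+00] w 0.248 F [-0.11 -0.05 -2.08] q [ 0.214  0.115  1.717  0.     1.31  -2.649]
```

View pics/w6c.png

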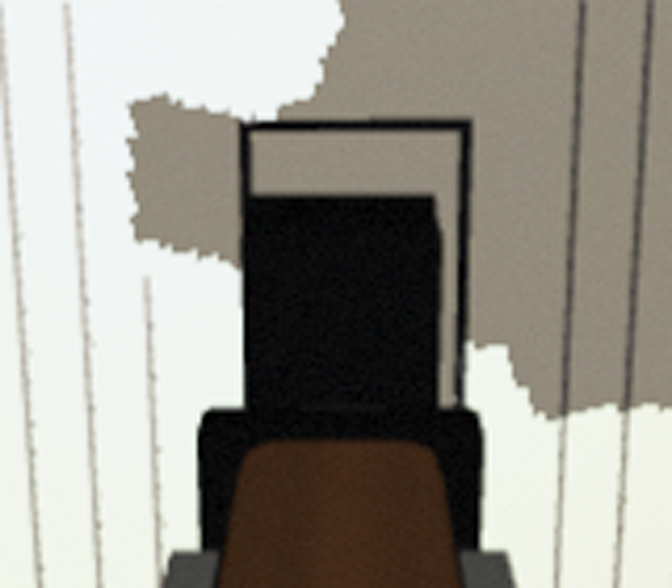

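View pics/w6.png

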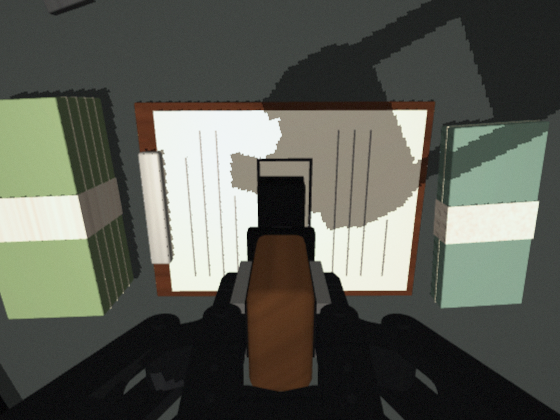

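View pics/s6.png

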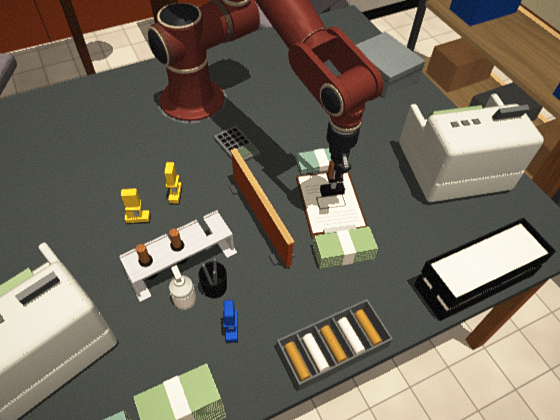

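```bash
cat > m.py <<'E'
from h import *
def meas(P,boxf,right,foot,f,x0,y0,paper=None):
    c=lambda a:crop(a,f,x0,y0)
    W=ray("wrist",c(boxf),.007,P)[:,:2]; d=W[1]-W[0]; print("boxfront len %.4f yaw %.2f"%(np.hypot(*d),np.degrees(np.arctan2(d[1],d[0]))))
    L=ray("wrist",c(right),.007,P)[:,:2]; e=L[1]-L[0]; print("right edge yaw %.2f len %.4f"%(np.degrees(np.arctan2(e[1],e[0])),np.hypot(*e)))
    F=ray("wrist",c(foot),P[0][2]-.0775,P)[:,:2]; g=F[1]-F[0]; print("foot len %.4f yaw %.2f"%(np.hypot(*g),np.degrees(np.arctan2(g[1],g[0]))))
    a=np.radians(74.4);u=np.array([np.cos(a),np.sin(a)])
    print("box centre",W.mean(0)+.038*u)
    b=Rq(P[1]).as_matrix()[:2,0]; print("stamp centre",F.mean(0)-.032*b,"TCP",P[0][:2])
E
python3 - <<'E'
from m import *
s=state(); P=(s["tool_pos"],s["tool_rot"])
meas(P,[(245,125),(466,124)],[(466,124),(460,405)],[(248,197),(434.5,197)],4.2,200,130)
c=lambda a:crop(a,1,0,0)
W=ray("wrist",[(137,102),(433,101),(413,296),(158,296)],.006,P)[:,:2]; print(W.mean(0))
for i in range(4):
    d=W[(i+1)%4]-W[i]; print("  %.4f %.2f"%(np.hypot(*d),np.degrees(np.arctan2(d[1],d[0]))))
E
```

```text
boxfront len 0.0399 yaw 164.27
right edge yaw 74.26 len 0.0538
foot len 0.0280 yaw 164.02
box centre [0.5822327  0.20556005]
stamp centre [0.58428245 0.20230169] TCP [0.58380973 0.20274976]
[0.58163967 0.2057938 ]
  0.2145 164.19
  0.1600 75.26
  0.2193 -15.97
  0.1593 -106.44
```

Run:
```python
from h import *
pose(); delta([.5820,.2057,.0955],164.3)
```

```text
t 10.20 pos [0.5838 0.2027 0.1322] yawY 164.04 z [-1.e-04 -0.e+00 -1.e+00] w 0.248 F [-0.11 -0.05 -2.08] q [ 0.214  0.115  1.717  0.     1.31  -2.649]
lin [-0.0023  0.0025  0.0367] rot [ 0.   -0.   -0.26]
```

Call:
{"method": "apply_moves", "body": {"commands": [{"linear":[-0.0005,0.0005,0.002],"delta_rot":[0,0,-0.1],"fingers":255},{"linear":[-0.0012,0.0012,0.008],"delta_rot":[0,0,-0.2],"fingers":255},{"linear":[-0.0023,0.0025,0.016],"delta_rot":[0,0,-0.26],"fingers":255},{"linear":[-0.0023,0.0025,0.024],"delta_rot":[0,0,-0.26],"fingers":255},{"linear":[-0.0023,0.0025,0.031],"delta_rot":[0,0,-0.26],"fingers":255},{"linear":[-0.0023,0.0025,0.035],"delta_rot":[0,0,-0.26],"fingers":255},{"linear":[-0.0023,0.0025,0.0367],"delta_rot":[0,0,-0.26],"fingers":255},{"linear":[-0.0023,0.0025,0.0367],"delta_rot":[0,0,-0.26],"fingers":255}]}}

```text
time: 11.0
tool_pos: [0.582, 0.2056, 0.0953]
tool_rot: [-0.0, -0.604, 0.797, 0.0]
contact_force: [0.3, 0.0, -1.4]
gripper_width: 0.249
```

Call:
{"method": "apply_moves", "body": {"commands": [{"linear":[0,0,0],"delta_rot":[0,0,0],"fingers":255},{"linear":[0,0,0],"delta_rot":[0,0,0],"fingers":255},{"linear":[0,0,0],"delta_rot":[0,0,0],"fingers":255},{"linear":[0,0,0],"delta_rot":[0,0,0],"fingers":255},{"linear":[0,0,0],"delta_rot":[0,0,0],"fingers":255},{"linear":[0,0,0],"delta_rot":[0,0,0],"fingers":255},{"linear":[0,0,0],"delta_rot":[0,0,0],"fingers":255},{"linear":[0,0,0],"delta_rot":[0,0,0],"fingers":255}]}}

```text
time: 11.8
tool_pos: [0.582, 0.2056, 0.0956]
tool_rot: [-0.0, -0.604, 0.797, 0.0]
contact_force: [-0.0, -0.8, -1.6]
gripper_width: 0.253
```

Run:
```python
from h import *
import cv2
p=pose(); t=eyes.grab_frame("wrist")[:,:,::-1]; cv2.imwrite("pics/w7.png",t)
cv2.imwrite("pics/w7c.png",cv2.resize(t[130:270,200:360],None,fx=4.2,fy=4.2,interpolation=cv2.INTER_CUBIC))
u=eyes.grab_frame("scene")[:,:,::-1]; cv2.imwrite("pics/s7.png",cv2.resize(u[130:250,285:385],None,fx=5,fy=5,interpolation=cv2.INTER_CUBIC)); pose()
```

```text
t 11.80 pos [0.582  0.2056 0.0956] yawY 164.30 z [-1.e-04 -0.e+00 -1.e+00] w 0.253 F [-0.02 -0.78 -1.64] q [ 0.219  0.153  1.741  0.     1.248 -2.648]
t 11.90 pos [0.5821 0.2056 0.0956] yawY 164.29 z [ 0.  0. -1.] w 0.251 F [ 0.18 -0.28 -2.52] q [ 0.219  0.153  1.741  0.     1.248 -2.648]
```

View pics/w7c.png

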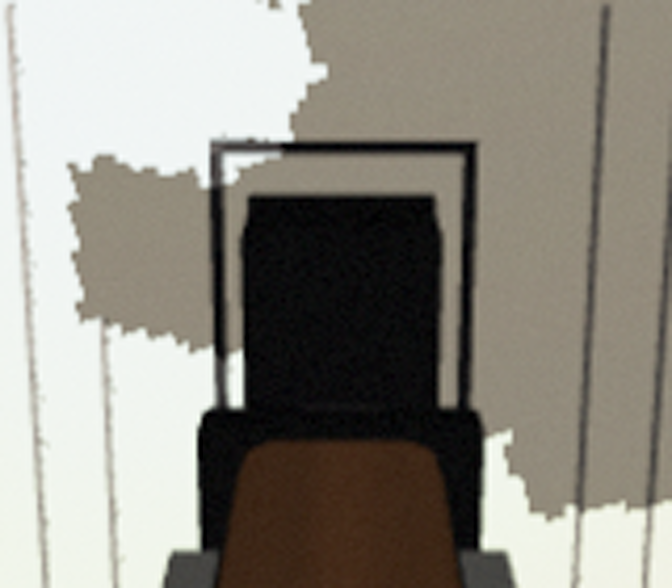

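View pics/s7.png

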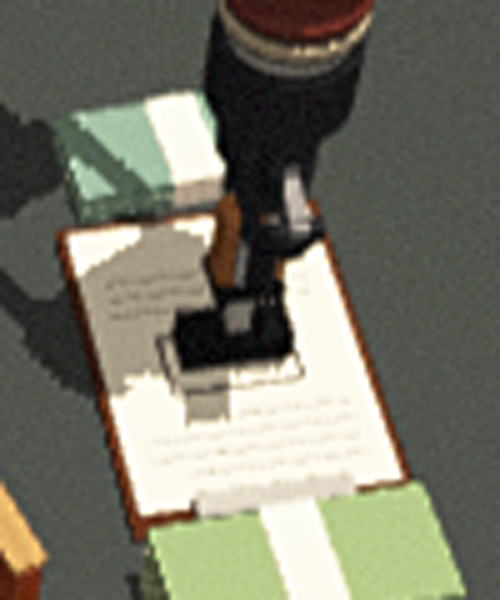

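```bash
python3 - <<'E'
from m import *
s=state(); P=(s["tool_pos"],s["tool_rot"])
meas(P,[(217,149),(470,147.5)],[(470,147.5),(463,405)],[(248,197),(434.5,197)],4.2,200,130)
# scene: foot bottom front-edge vs prediction for underside heights
from plant import eyes
p=eyes.camera_params("scene"); Rm=Rq(p["rotation"]).as_matrix()
def proj(X): 
    c=Rm.T@(np.array(X)-p["position"]); u=np.array([c[0]/c[2]*p["fx"]+p["cx"],c[1]/c[2]*p["fy"]+p["cy"]]); return ((u-[285,130]+.5)*5-.5).round(1)
a=np.radians(74.3); ux=np.array([np.cos(a),np.sin(a),0]); uy=np.array([-ux[1],ux[0],0])
for h in(.014,.018,.022):
    print(h,[proj(P[0]*[1,1,0]+[0,0,h]+i*.032*ux+j*.014*uy).tolist() for i,j in((-1,-1),(1,-1))])
print("box",[proj(np.array([.5822,.2056,.007])+i*.038*ux+j*.02*uy).tolist() for i,j in((-1,-1),(1,-1))])
E
python3 - <<'E'
import cv2
t=cv2.imread("pics/s7.png"); cv2.imwrite("pics/s7c.png",cv2.resize(t[280:410,140:320],None,fx=4,fy=4,interpolation=cv2.INTER_CUBIC))
E
```

```text
boxfront len 0.0396 yaw 164.62
right edge yaw 74.24 len 0.0427
foot len 0.0280 yaw 164.27
box centre [0.58227096 0.20583208]
stamp centre [0.58253682 0.20518828] TCP [0.58206154 0.20563632]
0.014 [[185.0, 377.5], [295.2, 363.0]]
0.018 [[185.7, 373.2], [296.1, 358.7]]
0.022 [[186.4, 368.9], [297.1, 354.4]]
box [[175.9, 394.9], [306.6, 377.6]]
```

View pics/s7c.png

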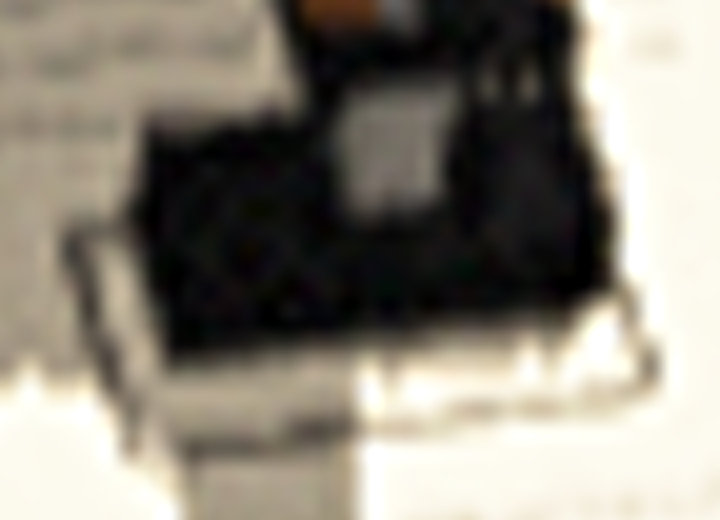

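Call:
{"method": "apply_moves", "body": {"commands": [{"linear":[-0.0002,0.0002,0.001],"delta_rot":[0,0,-0.1],"fingers":255},{"linear":[-0.0004,0.0003,0.002],"delta_rot":[0,0,-0.1],"fingers":255},{"linear":[-0.0004,0.0003,0.003],"delta_rot":[0,0,-0.1],"fingers":255},{"linear":[-0.0004,0.0003,0.004],"delta_rot":[0,0,-0.1],"fingers":255},{"linear":[-0.0004,0.0003,0.0042],"delta_rot":[0,0,-0.1],"fingers":255},{"linear":[-0.0004,0.0003,0.0042],"delta_rot":[0,0,-0.1],"fingers":255},{"linear":[-0.0004,0.0003,0.0042],"delta_rot":[0,0,-0.1],"fingers":255},{"linear":[-0.0004,0.0003,0.0042],"delta_rot":[0,0,-0.1],"fingers":255}]}}

```text
time: 12.7
tool_pos: [0.5819, 0.2061, 0.0915]
tool_rot: [0.0, -0.605, 0.797, -0.0]
contact_force: [-0.2, -0.4, -1.8]
gripper_width: 0.25
```

Call:
{"method": "apply_moves", "body": {"commands": [{"linear":[0,0,0],"delta_rot":[0,0,0],"fingers":255},{"linear":[0,0,0],"delta_rot":[0,0,0],"fingers":255},{"linear":[0,0,0],"delta_rot":[0,0,0],"fingers":255},{"linear":[0,0,0],"delta_rot":[0,0,0],"fingers":255},{"linear":[0,0,0],"delta_rot":[0,0,0],"fingers":255},{"linear":[0,0,0],"delta_rot":[0,0,0],"fingers":255},{"linear":[0,0,0],"delta_rot":[0,0,0],"fingers":255},{"linear":[0,0,0],"delta_rot":[0,0,0],"fingers":255}]}}

```text
time: 13.5
tool_pos: [0.5819, 0.2061, 0.0914]
tool_rot: [-0.0, -0.605, 0.797, 0.0]
contact_force: [0.2, -0.9, -3.0]
gripper_width: 0.247
```

Run:
```python
from h import *
import cv2
p=pose(); t=eyes.grab_frame("wrist")[:,:,::-1]; cv2.imwrite("pics/w8.png",t)
cv2.imwrite("pics/w8c.png",cv2.resize(t[130:270,200:360],None,fx=4.2,fy=4.2,interpolation=cv2.INTER_CUBIC))
u=eyes.grab_frame("scene")[:,:,::-1]; cv2.imwrite("pics/s8.png",u); pose()
```

```text
t 13.50 pos [0.5819 0.2061 0.0914] yawY 164.40 z [-0.  0. -1.] w 0.247 F [ 0.18 -0.86 -2.98] q [ 0.22   0.157  1.743  0.     1.241 -2.649]
t 13.60 pos [0.5819 0.2061 0.0914] yawY 164.39 z [-0. -0. -1.] w 0.251 F [-0.77 -0.53 -2.26] q [ 0.22   0.157  1.743 -0.     1.241 -2.649]
```

View pics/w8c.png

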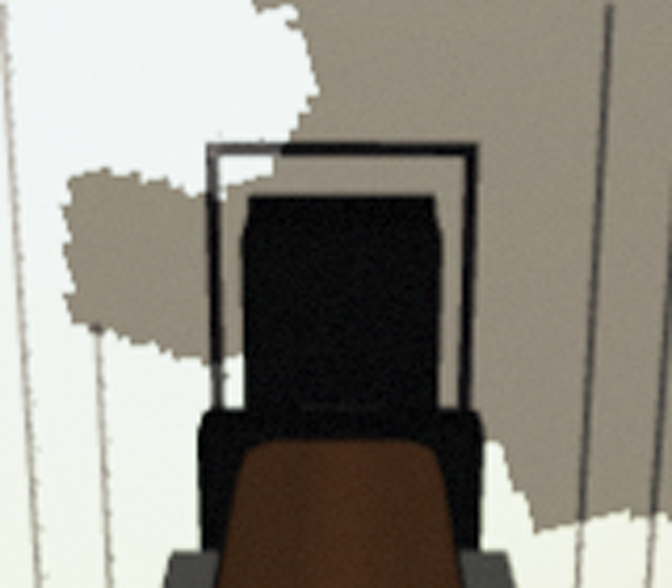

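View pics/s8.png

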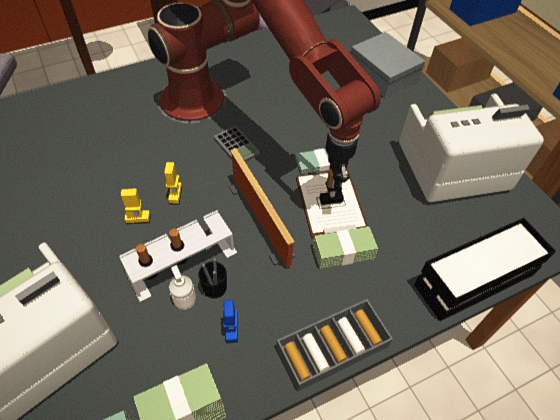

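Run:
```python
from m import *
s=state(); P=(s["tool_pos"],s["tool_rot"])
meas(P,[(213,149.5),(472.5,149.5)],[(472.5,149.5),(464,405)],[(248,197),(434.5,197)],4.2,200,130)
c=lambda a:crop(a,4.2,200,130)
for z in(.005,.007,.009):
  W=ray("wrist",c([(208,145),(478,145)]),z,P);print(z,"outer",np.linalg.norm(W[1]-W[0]).round(4))
```

```text
boxfront len 0.0398 yaw 164.37
right edge yaw 74.02 len 0.0416
foot len 0.0280 yaw 164.37
box centre [0.58212652 0.20571807]
stamp centre [0.5823545  0.20563891] TCP [0.58188326 0.20608874]
0.005 outer 0.0418
0.007 outer 0.0414
0.009 outer 0.0411
```

Run:
```python
from h import *
from plant import job_done
pose(); print(job_done())
```

```text
t 13.60 pos [0.5819 0.2061 0.0914] yawY 164.39 z [-0. -0. -1.] w 0.251 F [-0.77 -0.53 -2.26] q [ 0.22   0.157  1.743 -0.     1.241 -2.649]
the job is handed in; nothing more can be done
None
```

The stamp is gripped and held still and level over the empty box, about 7 mm above the paper, and I've handed the job in at 13.6 s. I gripped it across its 22 mm handle and lifted it 16 mm. I then drew it 100 mm out of the slot's open front, raised its underside to about 0.18 m and carried it over the divider to the form.

Last checks:
- **Position:** the wrist camera puts the stamp within about 0.3 mm of the box centre, and the two are square to within about 0.3°.
- **Level and grip:** the tool is vertical, the fingers sit at about 21 mm on the handle, and the force is steady at about the stamp's weight.
- **Surroundings:** in the last scene picture everything else stands where it was. The forces I read between moves showed no contact with the divider or anything else.

Two checks did not agree fully:
- **Height:** the 7 mm comes from the tool height at the grasp. Rough picture estimates taken one step higher, when the tool height put the stamp about 11 mm above the paper, read 1–4 mm higher. Their accuracy was about 2 mm, so I went with the tool height.
- **Box centre:** the first top-camera reading was about 2 mm away from the wrist camera's, which is within the stated calibration. I used the wrist camera.

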